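# Clear the setting stand and raise its plunger

### The arm

A 6-joint arm with a two-finger parallel gripper is mounted at the origin on the work surface. World frame = base frame: x ahead of the robot, y to its left, z up, the work surface at z = 0. Lengths are in m, angles in rad, forces in N, time in s.
With the tool pointing down it reaches from about 0.35 to 0.85 m from the base axis. Payload 8.1 kg.
Tool frame: the origin (TCP) lies between the finger pads; the fingertips stand 14 mm ahead of it and the grasp point (between the pads) lies 5 mm behind it (robot.tcp_to_tips is the z of the fingertips in the tool frame, in m); z points along the fingers, y is the line along which they close (so a half turn about z gives the same grasp; the last joint's range is limited). The gripper opens to 93 mm and grips with 3 to 60 N. Pads are 15 mm wide; open, the fingers measure 128 mm over their backs; the gripper's body (75 mm by 188 mm) begins 65 mm behind the grasp point.
Start: joints at [-1.289, 0.13, 1.488, -0, 1.523, -0.085], TCP at [0.215, -0.56, 0.233] pointing down, gripper open.
Joint ranges: [-2.96, 2.96], [-0.89, 2.26], [0.02, 2.5], [-1.34, 4.48], [0, 2.73], [-2.66, 2.66]. Speed limits (rad/s): [2.39, 2.39, 2.79, 3.14, 3.14, 3.14].

### API

Orientations are given as a rotation vector (axis times angle).
In Python, from plant import sensors, read_camera, robot gives the robot as it stands.
- The arm moves only by the tool drive_effector, called after "Call:" as name(argument=value, ...), one argument or row to a line, values as JSON. Schema: {"type":"object","properties":{"deltas":{"type":"array","items":{"type":"array","items":{"type":"number"},"minItems":5,"maxItems":5},"minItems":1,"maxItems":20},"squeeze":{"type":"number"},"only":{"type":"string"},"quiet":{"type":"boolean"},"lines":{"type":"string"}},"required":["deltas"],"additionalProperties":false}. deltas is a list of rows, 1 to 20 of them, each of 5 numbers: the finger opening in m, then dx, dy, dz in m, then a turn about the tool's z in rad; each row shifts and turns the commanded pose from where the row before left it, along the tool's axes as they then stand; what a row does not reach is not made up. A row lasts 1/10 s, in which the tool goes at most 0.05 m and 0.15 rad, less where a joint would pass 70% of its speed; a pose out of reach is approached as far as the arm can. The fingers move at their own pace and stop on an object; squeeze is the grip in N (left out, the last holds). Time passes only in rows, so rows that do not move let the fingers close. The tool returns the time, the measured TCP pose, the force, the opening and the grip force at its end. only (a regular expression) keeps the lines of the reply that match it, lines (a string "A,B") keeps lines A to B, and quiet returns only ok. Input that does not fit is refused with a message, and nothing moves.
- sensors.read_state(): the state, without advancing time (a new reading comes with each control period).
- read_camera(name): name is "side" or "top" or "wrist"; returns a dict with "image" (384x512x3 uint8, red, green, blue), "depth" (384x512 float32, m along the optical axis (not along the pixel's ray), 0 where there is no reading), "fx", "fy", "cx", "cy" (pixels), "R" (3x3) and "t" (3): a world point X has camera coordinates R X + t. Camera axes: x right, y down, z forward; pixel columns grow to the right and rows downward; lengths in m; the calibration is good to about 2 mm. A picture is of the moment at which its call begins.
- robot.close_job(): hands the job in; it is judged then, once.
The state is a dict: "t": time; "q": joint angles; "dq": joint speeds; "joint_torque": joint torques, N m; "tool_pos": TCP position; "orientation": TCP orientation; "force": force on the tool from outside, world axes, zero at the start; "wrist_torque": the same for the moment, N m; "opening": finger opening in m; "gripper_force": force on a finger pad.
Only numpy, scipy, OpenCV 4.12 (cv2) and the standard library are available. Lean on these libraries where they do the work, as an engineer would, in place of code of your own. Each camera call takes 0.05 s, during which the arm holds its last target. There are 200 camera calls.

### The job

Get the setting stand ready for the next piece: first clear the bench in front of it, putting the steel pricking iron in the grey metal tray and the wooden burnisher in the wooden tray, each with the one of its kind already there. Then take the stand's plunger by its black knob and draw it gently straight up, without forcing it sideways in its guide, until the whole brass ring on its shank stands about 10 mm above the guide, the shank still in the bore. Finish while holding it there, still and upright, and leave everything else on the bench alone.

Things in the scene. Friction and masses are not known exactly. Their poses are not given: they have to be found in the camera images.
- stand: green setting stand fixed to the bench: base 160 x 120 x 15 mm, column on its far side (local +x), and an aluminium guide block 60 x 60 mm in plan, from 55 to 115 mm above the bench, centred 25 mm towards local -x of the origin, with a vertical 17 mm through bore. Nothing on it stands higher than 115 mm except the plunger. Origin: centre of the base's underside; z up
- guide_top (a point): centre of the bore's mouth on the guide's top face, 115 mm above the bench; z up
- plunger: loose steel plunger standing upright in the guide's bore, 350 g (may vary by a third): shank 16 mm diameter, 120 mm long, below a black round knob 34 mm diameter, 40 mm tall. Origin: centre of its lower end; z runs up along it. At the start its lower end rests on the stand's steel anvil, 25 mm above the bench; raising it 90 mm would bring it out of the guide
- plunger_knob (a point): centre of the black knob (knob spans 20 mm below to 20 mm above this point), 140 mm up the plunger, 165 mm above the bench at the start
- plunger_ring (a point): lower edge of the brass ring (6 mm tall) on the plunger's shank, 48 mm up the plunger; at the start hidden in the guide 42 mm below its top
- iron: steel pricking iron to be sorted, lying on the bench: square bar 14 x 14 mm, from 53 mm behind to 25 mm ahead of its origin along local x, then a toothed head 26 mm wide to 53 mm ahead; 110 g. Origin: centre of its underside; x along it, z up
- burnisher: wooden burnisher to be sorted, lying on the bench: pale square bar 22 x 22 mm from 52 mm behind to 22 mm ahead of its origin along local x, then a darker 16 mm nose to 53 mm ahead; 60 g. Origin: centre of its underside; x along it, z up
- metal_tray: grey metal open tray fixed to the bench, 180 (local x) x 160 (local y) x 45 mm tall, walls and floor 4 mm. Origin: centre of its underside
- wood_tray: wooden open tray fixed to the bench, 180 (local x) x 160 (local y) x 45 mm tall, walls and floor 4 mm. Origin: centre of its underside
- iron_spare: another pricking iron, same shape, already lying in the metal tray along its local x, about 45 mm to the tray's local -y side
- burnisher_spare: another burnisher, same shape, already lying in the wooden tray along its local x, about 45 mm to the tray's local -y side
- dye_bottle: amber dye bottle, 44 mm across, 95 mm tall; leave alone; origin: centre of its underside
- thread_spool: wooden thread spool, 48 mm across, 50 mm tall; leave alone; origin: centre of its underside
- wax_jar: glass wax jar with steel lid, 60 mm across, 60 mm tall; leave alone; origin: centre of its underside
- brass_weight: brass weight, 56 mm across, 62 mm tall; leave alone; origin: centre of its underside
- mallet: small hammer with a wooden handle, 180 mm long; leave alone; lies along local x

How it is judged:
On the way, in this order (a step that is already met when the one before it is completed fails the run):
1. the iron lies released in the metal tray and the burnisher in the wooden tray (x of iron in the frame of metal_tray between -0.07 and 0.07 m and y of iron in the frame of metal_tray between -0.07 and 0.07 m and z of iron in the frame of metal_tray between -0.003 and 0.034 m and x of burnisher in the frame of wood_tray between -0.07 and 0.07 m and y of burnisher in the frame of wood_tray between -0.07 and 0.07 m and z of burnisher in the frame of wood_tray between -0.003 and 0.034 m and contact force between the fingers and iron below 0.1 N and contact force between the fingers and burnisher below 0.1 N and linear speed of each of iron, burnisher below 0.03 m/s), for 0.2 s.
2. the plunger is drawn up in the grip until its brass ring is clear of the guide (z of plunger_ring in the frame of guide_top between 0.001 and 0.02 m and horizontal distance between plunger_ring and guide_top below 0.004 m and angle between plunger's own z axis and vertical below 0.06 rad and contact force between the fingers and plunger above 1.5 N), for 0.2 s.
At the end, for the whole second after the job is handed in: Iron in the metal tray, burnisher in the wooden tray, released, at rest, spares still in theirs. The fingers hold the plunger still: ring's lower edge 1 to 20 mm above the guide's top, within 4 mm of the bore's axis, tilt under 0.06 rad, pressing on the stand with under 12 N (all of step 1 and all of step 2 and x of iron_spare in the frame of metal_tray between -0.07 and 0.07 m and y of iron_spare in the frame of metal_tray between -0.07 and 0.07 m and z of iron_spare in the frame of metal_tray between -0.003 and 0.034 m and x of burnisher_spare in the frame of wood_tray between -0.07 and 0.07 m and y of burnisher_spare in the frame of wood_tray between -0.07 and 0.07 m and z of burnisher_spare in the frame of wood_tray between -0.003 and 0.034 m and linear speed of plunger below 0.01 m/s and contact force between plunger and stand below 12 N); the arm keeps its last pose, push and grip.
It fails at once if the plunger is forced sideways against its guide or anvil (over 40 N) (contact force between plunger and stand above 40 N).
It fails at once if the plunger is pulled almost or wholly out of its guide (z of plunger_ring in the frame of guide_top above 0.04 m).
It fails at once if a bystander is moved by more than 30 mm (distance of any of dye_bottle, thread_spool, wax_jar, brass_weight, mallet from where it was at the start of the episode above 0.03 m).
It also fails if it takes over 64 s, if anything falls off the work surface, if the arm or the gripper's body presses on something with over 40 N, if the wrist force passes 120 N, or if a joint passes its speed limit or range.

## Working session

There is one attempt and no reset: what is moved stays moved. The work goes in short steps, Python scripts to look and compute and a tool call to move; the robot and the scene stay as the last step left them, time stands still between calls to the robot, and variables do not carry over. Pictures are saved under pics/ and viewed, at most 10 in all, crops included, and the job is handed in when it is done.

```bash
mkdir -p pics; ls
```

Run:
```python
from plant import sensors, read_camera, robot
import cv2,numpy as np
for n in ("top","side"):
    c=read_camera(n); cv2.imwrite(f"pics/{n}0.png",c["image"][:,:,::-1]); np.savez(f"{n}0.npz",**c)
    print(n,c["fx"],c["cx"],c["cy"],c["R"].round(3).tolist(),c["t"].round(3).tolist(),(-c["R"].T@c["t"]).round(3))
s=sensors.read_state(); print({k:np.round(v,3).tolist() for k,v in s.items()})
```

```text
pics
top 436.5289711764321 248.57038728175377 190.00278775809977 [[-0.013, -0.999, 0.029], [-0.991, 0.009, -0.133], [0.133, -0.031, -0.991]] [-0.061, 0.603, 1.104] [ 0.451 -0.033  1.175]
side 452.57081404534273 256.6164220379532 180.43441513220745 [[-0.969, -0.246, 0.006], [-0.143, 0.539, -0.83], [0.201, -0.805, -0.558]] [0.541, 0.21, 1.028] [0.348 0.847 0.744]
{'t': 0.1, 'q': [-1.289, 0.131, 1.489, -0.0, 1.523, -0.085], 'dq': [0.001, -0.001, -0.003, 0.001, 0.001, 0.001], 'joint_torque': [0.002, -56.134, -49.31, 0.077, 0.029, -0.0], 'tool_pos': [0.215, -0.56, 0.232], 'orientation': [-3.087, -0.573, 0.0], 'force': [0.168, -0.765, 0.35], 'wrist_torque': [0.021, 0.019, -0.044], 'gripper_force': 0.0, 'opening': 0.093}
```

View pics/top0.png

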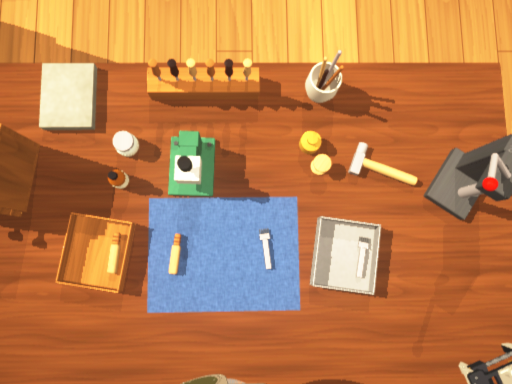

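View pics/side0.png

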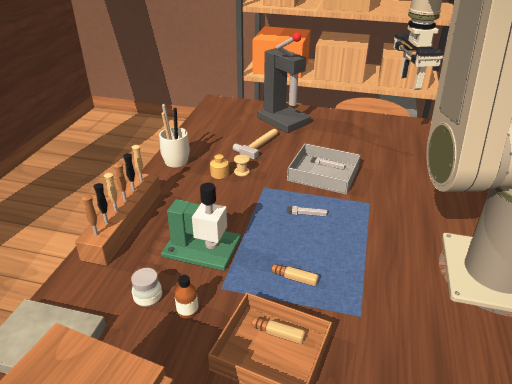

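The top view shows the burnisher at about (175,253), the iron at (267,250), the wooden tray at (95,252), the metal tray at (347,256) and the knob at (185,164). The side view confirms the layout, with the iron's toothed head and the burnisher's nose both facing the column side.

Create h.py:
```python
import numpy as np,cv2
def ray(c,px,z):
    px=np.atleast_2d(px).astype(float); R,t=c["R"],c["t"]; o=-R.T@t
    d=np.c_[(px[:,0]-c["cx"])/c["fx"],(px[:,1]-c["cy"])/c["fy"],np.ones(len(px))]@R
    return o+d*((z-o[2])/d[:,2])[:,None]
def cloud(c):
    v,u=np.mgrid[:384,:512]; d=c["depth"]
    P=np.stack([(u-c["cx"])/c["fx"]*d,(v-c["cy"])/c["fy"]*d,d],-1)
    return (P-c["t"])@c["R"]
def rect(P):
    (x,y),(w,h),a=cv2.minAreaRect((P[:,:2]*1000).astype(np.float32)); b=cv2.boxPoints(((x,y),(w,h),a))
    e=b[1]-b[0]; f=b[2]-b[1]; e=e if np.hypot(*e)>np.hypot(*f) else f
    return (x/1000,y/1000),(w,h),np.degrees(np.arctan2(e[1],e[0]))
```

Run:
```python
import numpy as np,cv2
from h import *
c=dict(np.load("top0.npz")); P=cloud(c); hsv=cv2.cvtColor(c["image"],cv2.COLOR_RGB2HSV)
H,S,V=[hsv[...,i].astype(int) for i in range(3)]
def roi(u0,v0,u1,v1):
    m=np.zeros((384,512),bool); m[v0:v1,u0:u1]=1; return m
def rep(n,m,z):
    m=m&True; k,l,s,_=cv2.connectedComponentsWithStats(m.astype(np.uint8)); j=1+np.argmax(s[1:,4]); m=l==j
    px=np.argwhere(m)[:,::-1]; p=ray(c,px,z); print(n,len(px),px.mean(0).round(1),'rect',rect(p),'mean',p.mean(0).round(4),'depthz',np.median(P[m][:,2]).round(4))
mat=roi(152,202,296,306); nb=~((H>95)&(H<130)&(S>70))
rep("burn",mat&roi(150,200,215,310)&nb&(V>120),.022)
rep("iron",mat&roi(230,200,298,310)&nb&(V>120),.014)
rep("matal",roi(305,210,390,300)&(P[...,2]>.038)&(P[...,2]<.055),.045)
rep("wood",roi(50,205,140,300)&(P[...,2]>.038)&(P[...,2]<.055),.045)
rep("knob",roi(170,145,205,185)&(P[...,2]>.17),.185)
rep("guide",roi(165,130,215,195)&(P[...,2]>.105)&(P[...,2]<.125)&(S<60)&(V>150),.115)
rep("spareI",roi(352,230,375,285)&(P[...,2]>.012)&(P[...,2]<.03)&(V>190),.018)
rep("spareB",roi(100,225,125,280)&(P[...,2]>.018)&(P[...,2]<.035),.026)
rep("bottle",roi(100,165,132,192)&(P[...,2]>.03),.09)
rep("jar",roi(108,125,142,160)&(P[...,2]>.045),.06)
rep("base",roi(160,140,222,200)&(P[...,2]>.01)&(H>60)&(H<85)&(S>120),.015)
print(P[250,::1][[175,267,347,95],2])
s=dict(np.load("side0.npz")); Q=cloud(s); m=(Q[...,2]>.135)&roi(195,175,222,215)|False
px=np.argwhere(m)[:,::-1]; q=Q[m]; print("side knob",len(px),q.mean(0),q.max(0),q.min(0))
```

```text
burn 396 [174.6 255. ] rect ((0.44015350341796877, 0.1254130401611328), (27.993616104125977, 107.61746978759766), np.float32(-7.4035234)) mean [0.4364 0.1264 0.022 ] depthz 0.0188
iron 322 [265.6 246.7] rect ((0.45008517456054686, -0.10983512115478515), (107.49800109863281, 29.365901947021484), np.float32(1.0047992)) mean [ 0.4547 -0.1118  0.014 ] depthz 0.0109
matal 472 [347.2 255.9] rect ((0.43032763671875, -0.3178497314453125), (161.03196716308594, 179.50192260742188), np.float32(-8.691193)) mean [ 0.4287 -0.3201  0.045 ] depthz 0.0433
wood 517 [ 92.2 253.7] rect ((0.446112060546875, 0.32651947021484373), (162.04429626464844, 179.5685577392578), np.float32(-10.126351)) mean [0.4433 0.3312 0.045 ] depthz 0.0432
knob 175 [183.7 163.2] rect ((0.6467069091796875, 0.08483046722412109), (33.08884811401367, 30.880041122436523), np.float32(44.436783)) mean [0.6468 0.085  0.185 ] depthz 0.1837
guide 410 [188.  170.1] rect ((0.649934814453125, 0.08602194213867187), (61.0153923034668, 62.41411590576172), np.float32(-0.49189216)) mean [0.6434 0.0826 0.115 ] depthz 0.1139
spareI 218 [361.1 258
[... 247 characters left out ...]
9934082, 103.67410278320312), np.float32(-6.5231004)) mean [0.4397 0.2832 0.026 ] depthz 0.0239
bottle 280 [117.  178.4] rect ((0.6280068359375, 0.2607732849121094), (47.58527374267578, 42.978065490722656), np.float32(89.547585)) mean [0.6281 0.2618 0.09  ] depthz 0.0656
jar 343 [122.9 141.5] rect ((0.731265869140625, 0.25710540771484375), (53.49992752075195, 51.52478790283203), np.float32(1.246375)) mean [0.73   0.2573 0.06  ] depthz 0.0591Traceback (most recent call last):
  File "<stdin>", line 21, in <module>
  File "<stdin>", line 8, in rep
    return _wrapfunc(a, 'argmax', axis=axis, out=out, **kwds)
    return bound(*args, **kwds)
ValueError: attempt to get argmax of an empty sequence
```

Run:
```python
import numpy as np,cv2
from h import *
c=dict(np.load("top0.npz")); P=cloud(c); hsv=cv2.cvtColor(c["image"],cv2.COLOR_RGB2HSV)
H,S,V=[hsv[...,i].astype(int) for i in range(3)]
for n,(a,b),h in (("burn",((.38,.50),(.09,.165)),.022),("iron",((.38,.52),(-.15,-.07)),.014)):
    nb=~((H>95)&(H<130)&(S>70))&(V>110)
    m=nb&(P[...,0]>a[0])&(P[...,0]<a[1])&(P[...,1]>b[0])&(P[...,1]<b[1])&(P[...,2]>h-.006)
    p=P[m]; vx,vy,x0,y0=cv2.fitLine((p[:,:2]*1000).astype(np.float32),cv2.DIST_HUBER,0,.01,.01).ravel()
    s=((p[:,:2]*1000-[x0,y0])@[vx,vy]); mid=(s.max()+s.min())/2
    print(n,len(p),"yaw",np.degrees(np.arctan2(vy,vx)),"ext",s.min(),s.max(),"centre",x0+vx*mid,y0+vy*mid,"z",np.median(p[:,2]))
s=dict(np.load("side0.npz")); Q=cloud(s); m=(Q[...,2]>.14)&(abs(Q[...,0]-.647)<.05)&(abs(Q[...,1]-.085)<.05)
q=Q[m]; print("side knob",len(q),q.mean(0),q.max(0),q.min(0))
m=(P[...,2]>.14)&(abs(P[...,0]-.647)<.05)&(abs(P[...,1]-.085)<.05); q=P[m]; print("top knob",len(q),q.mean(0),q.max(0),q.min(0))
```

```text
burn 284 yaw -7.1909413 ext -49.54166134084016 54.42706824311683 centre 439.28283487758506 126.19027918588225 z 0.0200849731583789
iron 224 yaw 6.4768424 ext -49.4707675555045 55.092796896240564 centre 450.2342355759758 -111.79946723381393 z 0.012084316793976715
side knob 314 [0.64566565 0.09491817 0.16997316] [0.66586266 0.10619988 0.18687412] [0.63139176 0.07148812 0.14282315]
top knob 204 [0.64561564 0.08435721 0.17963285] [0.66452079 0.10077716 0.18798808] [0.63109807 0.06920702 0.14821807]
```

Create to.py:
```python
import sys,numpy as np
from scipy.spatial.transform import Rotation as Ro
from plant import sensors
x,y,z,yaw=map(float,sys.argv[1:5]); s=sensors.read_state(); R=Ro.from_rotvec(s["orientation"]).as_matrix()
yn=np.degrees(np.arctan2(R[1,0],R[0,0])); turn=-((np.radians(yaw-yn)+np.pi/2)%np.pi-np.pi/2)
R2=R@Ro.from_rotvec([0,0,turn]).as_matrix(); d=np.array([x,y,z])-s["tool_pos"]
print("t",round(s["t"],2),"yaw",yn.round(2),"turn",turn.round(3),"d before turn",(R.T@d).round(4),"d after",(R2.T@d).round(4),"F",np.round(s["force"],2))
```

```text
(no output)
```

Call:
drive_effector(
  deltas=[
    [0.093, 0, 0, 0, 0.127],
    [0.093, 0, 0, 0, 0.127],
    [0.093, 0.0237, -0.0349, 0, 0],
    [0.093, 0.0237, -0.0349, 0, 0],
    [0.093, 0.0237, -0.0349, 0, 0],
    [0.093, 0.0237, -0.0349, 0, 0],
    [0.093, 0.0237, -0.0349, 0, 0],
    [0.093, 0.0237, -0.0349, 0, 0],
    [0.093, 0.0237, -0.0349, 0, 0],
    [0.093, 0.0237, -0.0349, 0, 0],
    [0.093, 0.0237, -0.0349, 0, 0],
    [0.093, 0.0237, -0.0349, 0, 0],
    [0.093, 0.0237, -0.0349, 0, 0],
    [0.093, 0.0237, -0.0349, 0, 0],
    [0.06, 0, 0, 0, 0],
    [0.06, 0, 0, 0, 0],
  ],
  squeeze=15,
)

```text
t: 1.7
tool_pos: [0.4506, -0.1111, 0.2322]
orientation: [-3.136, -0.181, 0.002]
force: [-0.5, -0.8, 0.9]
opening: 0.0812
gripper_force: 0.0
```

```bash
python3 to.py 0.450 -0.112 0.016 6.5
```

```text
t 1.7 yaw 6.62 turn 0.002 d before turn [-0.0005  0.0008  0.2162] d after [-0.0005  0.0008  0.2162] F [-0.51 -0.78  0.95]
```

Call:
drive_effector(
  deltas=[
    [0.06, 0, 0.0008, 0.04, 0],
    [0.06, 0, 0, 0.04, 0],
    [0.06, 0, 0, 0.04, 0],
    [0.06, 0, 0, 0.04, 0],
    [0.06, 0, 0, 0.03, 0],
    [0.06, 0, 0, 0.015, 0],
    [0.06, 0, 0, 0.01, 0],
    [0.06, 0, 0, 0, 0],
    [0, 0, 0, 0, 0],
    [0, 0, 0, 0, 0],
    [0, 0, 0, 0, 0],
    [0, 0, 0, 0, 0],
    [0, 0, 0, 0, 0],
    [0, 0, 0, 0, 0],
    [0, 0, 0, 0, 0],
  ],
  squeeze=20,
)

```text
t: 3.2
tool_pos: [0.4508, -0.1127, 0.0178]
orientation: [3.137, 0.177, 0.0]
force: [0.2, -0.2, 1.3]
opening: 0.0138
gripper_force: 20.0
```

```bash
python3 to.py 0.450 -0.112 0.15 -8.7
```

```text
t 3.2 yaw 6.47 turn 0.265 d before turn [-0.0007 -0.0008 -0.1322] d after [-0.0009 -0.0006 -0.1322] F [ 0.19 -0.16  1.26]
```

Call:
drive_effector(
  deltas=[
    [0, 0, 0, -0.02, 0],
    [0, 0, 0, -0.04, 0],
    [0, 0, 0, -0.04, 0],
    [0, 0, 0, 0, 0.1325],
    [0, 0, 0, 0, 0.1325],
    [0, 0.0021, 0.0361, 0, 0],
    [0, 0.0021, 0.0361, 0, 0],
    [0, 0.0021, 0.0361, 0, 0],
    [0, 0.0021, 0.0361, 0, 0],
    [0, 0.0021, 0.0361, 0, 0],
    [0, 0, 0, 0, 0],
    [0, 0, 0, 0, 0],
    [0, 0, 0, 0, 0],
  ],
)

```text
t: 4.5
tool_pos: [0.4336, -0.2917, 0.1172]
orientation: [-3.132, 0.238, 0.001]
force: [-0.4, -0.3, -1.2]
opening: 0.0139
gripper_force: 20.0
```

```bash
python3 to.py 0.434 -0.293 0.0235 -8.7
```

```text
t 4.5 yaw -8.7 turn -0.0 d before turn [0.0007 0.0013 0.0937] d after [0.0007 0.0013 0.0937] F [-0.4  -0.34 -1.17]
```

Lower, release narrowly, and rise again.

Call:
drive_effector(
  deltas=[
    [0, 0, 0.001, 0.03, 0],
    [0, 0, 0, 0.03, 0],
    [0, 0, 0, 0.02, 0],
    [0, 0, 0, 0.013, 0],
    [0, 0, 0, 0, 0],
    [0, 0, 0, 0, 0],
    [0.03, 0, 0, 0, 0],
    [0.03, 0, 0, 0, 0],
    [0.03, 0, 0, 0, 0],
    [0.03, 0, 0, -0.02, 0],
    [0.03, 0, 0, -0.04, 0],
    [0.03, 0, 0, -0.04, 0],
    [0.03, 0, 0, -0.04, 0],
    [0.06, 0, 0, 0, 0],
    [0.06, 0, 0, 0, 0],
  ],
)

```text
t: 6.0
tool_pos: [0.4344, -0.2945, 0.1663]
orientation: [3.13, -0.239, 0.005]
force: [-0.3, -0.8, -0.1]
opening: 0.0416
gripper_force: 0.0
```

```bash
python3 to.py 0.440 0.126 0.02 -7.2
```

```text
t 6.0 yaw -8.73 turn -0.027 d before turn [-0.0587 -0.4167  0.1454] d after [-0.0476 -0.4181  0.1454] F [-0.28 -0.82 -0.13]
```

Call:
drive_effector(
  deltas=[
    [0.06, 0, 0, 0, -0.027],
    [0.06, -0.0048, -0.0418, 0, 0],
    [0.06, -0.0048, -0.0418, 0, 0],
    [0.06, -0.0048, -0.0418, 0, 0],
    [0.06, -0.0048, -0.0418, 0, 0],
    [0.06, -0.0048, -0.0418, 0, 0],
    [0.06, -0.0048, -0.0418, 0, 0],
    [0.06, -0.0048, -0.0418, 0, 0],
    [0.06, -0.0048, -0.0418, 0, 0],
    [0.06, -0.0048, -0.0418, 0, 0],
    [0.06, -0.0048, -0.0418, 0, 0],
    [0.06, 0, 0, 0, 0],
    [0.06, 0, 0, 0, 0],
    [0.06, 0, 0, 0, 0],
  ],
)

```text
t: 7.4
tool_pos: [0.4376, 0.126, 0.1635]
orientation: [3.134, -0.196, -0.003]
force: [0.4, 0.1, 0.3]
opening: 0.0598
gripper_force: 0.0
```

```bash
python3 to.py 0.440 0.126 0.02 -7.2
```

Run:
```python
from plant import read_camera
import cv2
c=read_camera("top"); cv2.imwrite("pics/top1.png",cv2.resize(c["image"][190:320,40:400,::-1],None,fx=2,fy=2))
```

```text
t 7.4 yaw -7.17 turn 0.001 d before turn [ 0.0027 -0.0005  0.1435] d after [ 0.0027 -0.0005  0.1435] F [0.39 0.08 0.29]
```

View pics/top1.png

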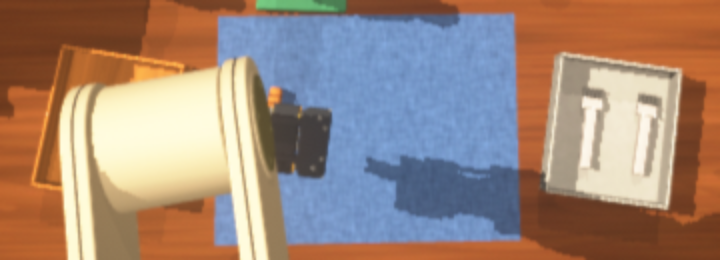

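The crop shows the iron in the metal tray at about (592,130), beside the spare at (645,130). The arm is over the burnisher, so I descend and grip.

Call:
drive_effector(
  deltas=[
    [0.06, 0.002, 0, 0.04, 0],
    [0.06, 0, 0, 0.04, 0],
    [0.06, 0, 0, 0.03, 0],
    [0.06, 0, 0, 0.02, 0],
    [0.06, 0, 0, 0.013, 0],
    [0.06, 0, 0, 0, 0],
    [0, 0, 0, 0, 0],
    [0, 0, 0, 0, 0],
    [0, 0, 0, 0, 0],
    [0, 0, 0, 0, 0],
    [0, 0, 0, 0, 0],
    [0, 0, 0, 0, 0],
    [0, 0, 0, -0.02, 0],
    [0, 0, 0, -0.04, 0],
    [0, 0, 0, -0.04, 0],
    [0, 0, 0, 0, 0],
    [0, 0, 0, 0, 0],
  ],
  squeeze=15,
)

```text
t: 9.15
tool_pos: [0.441, 0.1269, 0.1226]
orientation: [-3.135, 0.196, -0.004]
force: [-0.9, -0.2, -1.1]
opening: 0.0218
gripper_force: 15.0
```

```bash
python3 to.py 0.450 0.351 0.025 -10.1
```

```text
t 9.15 yaw -7.17 turn 0.051 d before turn [-0.0193 -0.2234  0.0977] d after [-0.0307 -0.2221  0.0977] F [-0.91 -0.24 -1.07]
```

Call:
drive_effector(
  deltas=[
    [0, 0, 0, 0, 0.051],
    [0, -0.0051, -0.037, 0, 0],
    [0, -0.0051, -0.037, 0, 0],
    [0, -0.0051, -0.037, 0, 0],
    [0, -0.0051, -0.037, 0, 0],
    [0, -0.0051, -0.037, 0, 0],
    [0, -0.0051, -0.037, 0, 0],
    [0, 0, 0, 0, 0],
    [0, 0, 0, 0, 0],
    [0, 0, 0, 0, 0],
  ],
)

```text
t: 10.15
tool_pos: [0.4481, 0.3494, 0.12]
orientation: [3.127, -0.277, -0.003]
force: [-1.0, -0.6, -1.1]
opening: 0.022
gripper_force: 15.0
```

```bash
python3 to.py 0.450 0.351 0.027 -10.1
```

```text
t 10.15 yaw -10.11 turn -0.0 d before turn [ 0.0017 -0.0021  0.0929] d after [ 0.0017 -0.0021  0.0929] F [-1.   -0.63 -1.09]
```

Call:
drive_effector(
  deltas=[
    [0, 0, 0, 0.03, 0],
    [0, 0, 0, 0.03, 0],
    [0, 0, 0, 0.02, 0],
    [0, 0, 0, 0.013, 0],
    [0, 0, 0, 0, 0],
    [0, 0, 0, 0, 0],
    [0.038, 0, 0, 0, 0],
    [0.038, 0, 0, 0, 0],
    [0.038, 0, 0, 0, 0],
    [0.038, 0, 0, -0.02, 0],
    [0.038, 0, 0, -0.04, 0],
    [0.038, 0, 0, -0.04, 0],
    [0.038, 0, 0, -0.05, 0],
    [0.06, 0, 0, -0.05, 0],
    [0.06, 0, 0, -0.05, 0],
    [0.07, 0, 0, 0, 0],
    [0.07, 0, 0, 0, 0],
  ],
)

```text
t: 11.85
tool_pos: [0.4498, 0.3513, 0.2809]
orientation: [-3.127, 0.276, -0.006]
force: [0.8, 0.3, -0.6]
opening: 0.0654
gripper_force: 0.0
```

```bash
python3 to.py 0.647 0.0855 0.16 0
```

Run:
```python
from plant import read_camera
import cv2
c=read_camera("side"); cv2.imwrite("pics/side1.png",c["image"][:,:,::-1])
```

```text
t 11.85 yaw -10.09 turn -0.176 d before turn [0.2403 0.2275 0.121 ] d after [0.1968 0.2661 0.121 ] F [ 0.79  0.27 -0.57]
```

View pics/side1.png

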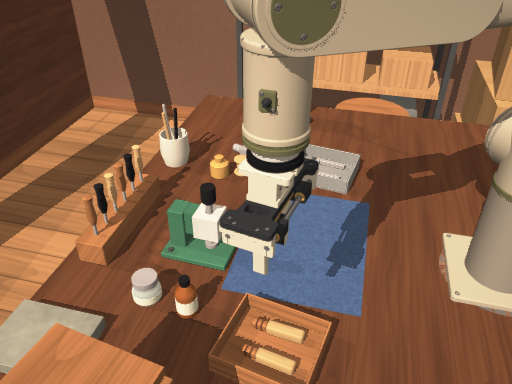

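The burnisher lies in the wooden tray beside the spare, at pixel (270,358), and the stand is undisturbed. I move above the knob.

Call:
drive_effector(
  deltas=[
    [0.09, 0, 0, 0, -0.088],
    [0.09, 0, 0, 0, -0.088],
    [0.09, 0.0246, 0.0332, 0, 0],
    [0.09, 0.0246, 0.0332, 0, 0],
    [0.09, 0.0246, 0.0332, 0, 0],
    [0.09, 0.0246, 0.0332, 0, 0],
    [0.09, 0.0246, 0.0332, 0, 0],
    [0.09, 0.0246, 0.0332, 0, 0],
    [0.09, 0.0246, 0.0332, 0, 0],
    [0.09, 0.0246, 0.0332, 0, 0],
    [0.09, 0, 0, 0, 0],
    [0.09, 0, 0, 0, 0],
    [0.09, 0, 0, 0, 0],
    [0.09, 0, 0, 0, 0],
  ],
)

```text
t: 13.3
tool_pos: [0.6449, 0.0863, 0.278]
orientation: [-3.141, -0.002, 0.002]
force: [-0.6, 0.5, 0.4]
opening: 0.0903
gripper_force: 0.0
```

```bash
python3 to.py 0.647 0.085 0.16 0
```

Run:
```python
from plant import read_camera
import cv2,numpy as np
c=read_camera("wrist"); cv2.imwrite("pics/w1.png",c["image"][:,:,::-1]); np.savez("w1.npz",**c); print(-c["R"].T@c["t"],c["R"].round(3))
```

```text
t 13.3 yaw 0.08 turn 0.001 d before turn [0.0022 0.0013 0.118 ] d after [0.0022 0.0013 0.118 ] F [-0.59  0.52  0.36]
[0.72505798 0.08570743 0.42973515] [[ 0.002 -1.    -0.   ]
 [-0.958 -0.002  0.287]
 [-0.287 -0.    -0.958]]
```

View pics/w1.png

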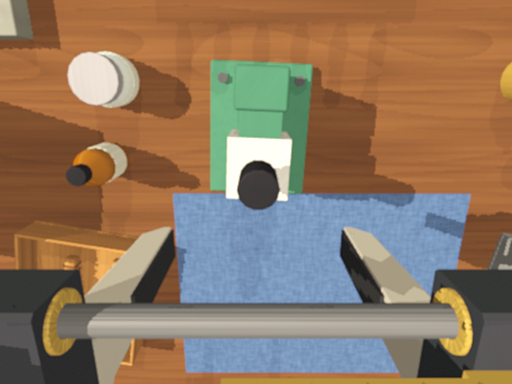

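The wrist view shows the black knob at about (258,185), midway between the fingers (inner edges at columns ~174 and 341). I measure it precisely.

Run:
```python
import numpy as np,cv2
from h import *
for f,r in (("w1",(225,150,295,215)),("top0",(170,145,205,185))):
    c=dict(np.load(f+".npz")); P=cloud(c); u0,v0,u1,v1=r; V=c["image"].max(2)
    m=np.zeros((384,512),bool); m[v0:v1,u0:u1]=1
    k=m&(P[...,2]>.178)&(V<80); px=np.argwhere(k)[:,::-1]; p=ray(c,px,.185); print(f,len(px),"top face mean",p.mean(0).round(4),"mid extents",((p.max(0)+p.min(0))/2).round(4),np.ptp(p,0).round(4),P[k][:,2].max())
    b=m&(V<80); px=np.argwhere(b)[:,::-1]; print(" whole dark y-mid at z .165", (ray(c,[[px[:,0].min(),px[:,1].mean()],[px[:,0].max(),px[:,1].mean()]],.17)).round(4).tolist())
c=dict(np.load("w1.npz")); P=cloud(c)
g=(P[...,2]>.11)&(P[...,2]<.12)&(c["image"].min(2)>170); g[:100]=0;g[215:]=0; px=np.argwhere(g)[:,::-1]; print("guide",rect(ray(c,px,.115)))
```

```text
w1 1356 top face mean [0.6526 0.085  0.185 ] mid extents [0.6536 0.085  0.185 ] [0.0349 0.0305 0.    ] 0.4297351522568764
 whole dark y-mid at z .165 [[0.6503, 0.101, 0.17], [0.6503, 0.0688, 0.17]]
top0 124 top face mean [0.6465 0.0836 0.185 ] mid extents [0.6461 0.0831 0.185 ] [0.0304 0.0253 0.    ] 0.1879807597943311
 whole dark y-mid at z .165 [[0.6485, 0.0976, 0.17], [0.6483, 0.0697, 0.17]]
guide ((0.6512235717773438, 0.08467881774902344), (59.86909866333008, 60.47083282470703), np.float32(-2.4163218))
```

Call:
drive_effector(
  deltas=[
    [0.08, 0.005, 0.0013, 0, 0],
    [0.08, 0, 0, 0.03, 0],
    [0.08, 0, 0, 0.03, 0],
    [0.06, 0, 0, 0.03, 0],
    [0.05, 0, 0, 0.02, 0],
    [0.05, 0, 0, 0.007, 0],
    [0.05, 0, 0, 0, 0],
    [0.05, 0, 0, 0, 0],
    [0.05, 0, 0, 0, 0],
  ],
  squeeze=5,
)

```text
t: 14.25
tool_pos: [0.6519, 0.0839, 0.1638]
orientation: [-3.141, 0.0, -0.005]
force: [0.1, -0.7, 0.1]
opening: 0.0502
gripper_force: 0.0
```

```bash
python3 to.py 0.650 0.085 0.161 0
```

```text
t 14.25 yaw -0.0 turn -0.0 d before turn [-0.0019 -0.0011  0.0028] d after [-0.0019 -0.0011  0.0028] F [ 0.09 -0.73  0.07]
```

Call:
drive_effector(
  deltas=[
    [0.04, 0, 0, 0, 0],
    [0.038, 0, 0, 0, 0],
    [0.036, 0, 0, 0, 0],
    [0.034, 0, 0, 0, 0],
    [0.03, 0, 0, 0, 0],
    [0.03, 0, 0, 0, 0],
  ],
  squeeze=4,
)

```text
t: 14.85
tool_pos: [0.6509, 0.0845, 0.162]
orientation: [-3.141, -0.0, -0.001]
force: [0.2, 6.0, 2.6]
opening: 0.0339
gripper_force: 4.0
```

```bash
python3 to.py 0.650 0.085 0.161 0
```

```text
t 14.85 yaw 0.02 turn 0.0 d before turn [-0.0009 -0.0005  0.001 ] d after [-0.0009 -0.0005  0.001 ] F [0.2  6.04 2.57]
```

Side force is 6 N along +y, so I relieve it by shifting toward +y before gripping firmly.

Call:
drive_effector(
  deltas=[
    [0.03, 0, -0.0006, 0, 0],
    [0.03, 0, 0, 0, 0],
    [0.03, 0, 0, 0, 0],
  ],
)

```text
t: 15.15
tool_pos: [0.6509, 0.0846, 0.162]
orientation: [-3.141, 0.0, -0.001]
force: [-0.7, 4.4, 4.5]
opening: 0.0339
gripper_force: 4.0
```

Call:
drive_effector(
  deltas=[
    [0.03, 0, -0.0003, 0, 0],
    [0.03, 0, 0, 0, 0],
    [0.03, 0, 0, 0, 0],
    [0.03, 0, 0, 0, 0],
  ],
)

```text
t: 15.55
tool_pos: [0.6509, 0.0846, 0.162]
orientation: [-3.142, 0.0, -0.001]
force: [-0.1, 3.3, 5.2]
opening: 0.0339
gripper_force: 4.0
```

Call:
drive_effector(
  deltas=[
    [0.03, 0, -0.001, -0.001, 0],
    [0.03, 0, 0, 0, 0],
    [0.03, 0, 0, 0, 0],
    [0.03, 0, 0, 0, 0],
    [0.03, 0, 0, 0, 0],
  ],
  squeeze=15,
)

```text
t: 16.05
tool_pos: [0.6504, 0.0852, 0.1621]
orientation: [3.141, -0.001, -0.001]
force: [0.8, -0.3, -1.2]
opening: 0.0335
gripper_force: 15.0
```

Call:
drive_effector(
  deltas=[
    [0.03, 0, 0, -0.001, 0],
    [0.03, 0, 0, -0.002, 0],
    [0.03, 0, 0, -0.003, 0],
    [0.03, 0, 0, -0.004, 0],
    [0.03, 0, 0, 0, 0],
    [0.03, 0, 0, 0, 0],
  ],
)

```text
t: 16.65
tool_pos: [0.6507, 0.0857, 0.1729]
orientation: [-3.142, 0.0, -0.0]
force: [-0.2, -0.6, -3.9]
opening: 0.034
gripper_force: 15.0
```

```bash
python3 to.py 0.650 0.085 0.161 0
```

```text
t 16.65 yaw -0.01 turn -0.0 d before turn [-0.0007  0.0007  0.0119] d after [-0.0007  0.0007  0.0119] F [-0.21 -0.62 -3.85]
```

Lifting cleanly with ~3.9 N of weight and no side load. I continue to 52 mm, from TCP z 0.162 to 0.214.

Call:
drive_effector(
  deltas=[
    [0.03, 0, 0, -0.004, 0],
    [0.03, 0, 0, -0.005, 0],
    [0.03, 0, 0, -0.005, 0],
    [0.03, 0, 0, -0.004, 0],
    [0.03, 0, 0, 0, 0],
    [0.03, 0, 0, 0, 0],
  ],
)

```text
t: 17.25
tool_pos: [0.6508, 0.0857, 0.1908]
orientation: [-3.142, 0.0, -0.0]
force: [0.7, 0.3, -3.3]
opening: 0.0337
gripper_force: 15.0
```

Call:
drive_effector(
  deltas=[
    [0.03, 0, 0, -0.004, 0],
    [0.03, 0, 0, -0.005, 0],
    [0.03, 0, 0, -0.005, 0],
    [0.03, 0, 0, -0.005, 0],
    [0.03, 0, 0, -0.004, 0],
    [0.03, 0, 0, 0, 0],
    [0.03, 0, 0, 0, 0],
    [0.03, 0, 0, 0, 0],
    [0.03, 0, 0, 0, 0],
    [0.03, 0, 0, 0, 0],
  ],
)

```text
t: 18.25
tool_pos: [0.6506, 0.0856, 0.2134]
orientation: [3.142, -0.0, -0.001]
force: [0.4, 0.9, -3.4]
opening: 0.0333
gripper_force: 15.0
```

```bash
python3 to.py 0.650 0.085 0.214 0
```

Run:
```python
from plant import read_camera
import cv2,numpy as np
c=read_camera("side"); np.savez("s2.npz",**c); cv2.imwrite("pics/s2.png",cv2.resize(c["image"][150:280,130:310,::-1],None,fx=4,fy=4))
```

```text
t 18.25 yaw -0.01 turn -0.0 d before turn [-0.0006  0.0006 -0.0006] d after [-0.0006  0.0006 -0.0006] F [ 0.35  0.93 -3.41]
```

View pics/s2.png

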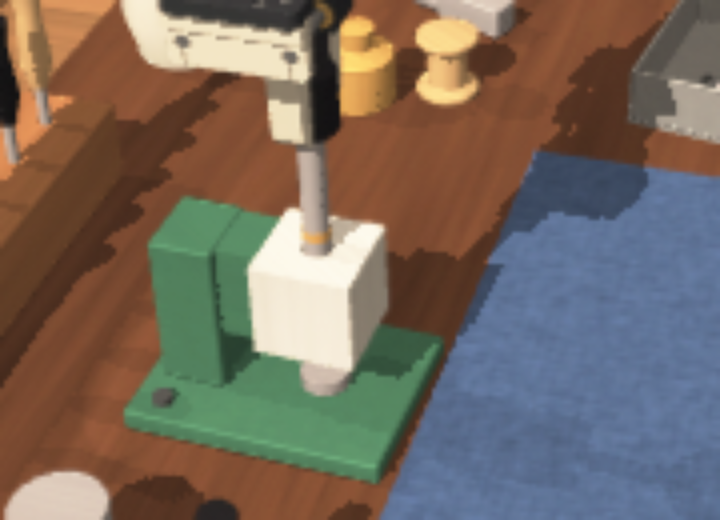

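The brass ring is fully visible at about (315,238) in the crop. Roughly 10 mm of shank shows below it before the bore mouth at row ~253, and the plunger stands upright. Side forces are small, so I let it settle and hand in.

Call:
drive_effector(
  deltas=[
    [0.03, 0, 0, 0, 0],
    [0.03, 0, 0, 0, 0],
    [0.03, 0, 0, 0, 0],
    [0.03, 0, 0, 0, 0],
    [0.03, 0, 0, 0, 0],
  ],
)

```text
t: 18.8
tool_pos: [0.6507, 0.0856, 0.2137]
orientation: [-3.142, 0.0, -0.0]
force: [-0.2, 0.5, -3.6]
opening: 0.034
gripper_force: 15.0
```

```bash
python3 -c "
from plant import robot
print(robot.close_job())"
```

```text
the job is handed in; nothing more can be done
None
```

The job is handed in (no verdict was returned): the iron is in the metal tray, the burnisher is in the wooden tray, and the gripper is holding the plunger still and upright with its brass ring about 10 mm above the guide.

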